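Pull the loose-capped oil bottle from the rack

ROBOT

A 6-joint arm with a two-finger parallel gripper is mounted at the origin on the work surface. World frame = base frame: x ahead of the robot, y to its left, z up, the work surface at z = 0. Lengths are in m, angles in rad, forces in N, time in s.
With the tool pointing down it reaches from about 0.25 to 0.85 m from the base axis. Payload 12.5 kg.
Tool frame: the origin (TCP) lies on the mounting face of the last link; the fingertips stand 186 mm ahead of it and the grasp point (between the pads) lies 167 mm ahead of it; z points along the fingers, y is the direction in which the jaws open and shut (so a half turn about z gives the same grasp; the last joint's range is limited). The gripper opens to 93 mm and grips with 3 to 60 N. Pads are 15 mm wide; open, the fingers measure 128 mm over their backs; the gripper's body (75 mm by 188 mm) begins 65 mm behind the grasp point.
Start: joints at [1.159, 0.351, 1.652, -0, 1.139, -0.085], TCP at [0.177, 0.521, 0.405] pointing down, gripper open.
Joint ranges: [-2.75, 2.75], [-0.79, 2.1], [0.01, 2.65], [-1.57, 4.71], [0.07, 3.14], [-2.87, 2.87]. Speed limits (rad/s): [2.22, 2.22, 2.79, 3.14, 3.14, 3.14].

INTERFACE

Orientations are given as a 3x3 rotation matrix whose columns are the frame's x, y, z axes.
In Python, from station import env gives the robot as it stands. The module is installed in compiled form; this text tells all that it offers.
- The arm moves only by the shell command python3 -m creep 'ROWS'. ROWS is JSON, a list of rows, each a list of 3 entries, a list of its own where there are three numbers: the shift along the tool's x, y, z in cm, then the turn, a rotation vector about the tool's x, y, z in rad, then the finger opening in cm, from 0 to 9.3. In form: [[[tx, ty, tz], [rx, ry, rz], grip], ...]. A call has 1 to 8 rows; each row shifts and turns the pose as measured when the row begins, along the tool's axes as they then stand; what a row does not reach is not made up. A row lasts 1/8 s, in which the tool goes at most 62.5 mm and 10.7 degrees, less where a joint would pass 70% of its speed; a pose out of reach is approached as far as the arm can. A call with a gripper value outside its range is refused whole. The fingers move at their own pace and stop on an object; the grip force is fixed at half the most. Time passes only in rows, so rows that do not move let the fingers close. It gives the time, the measured TCP pose, the force and the opening at its end, in the units of the state.
- env.get_obs(): the state, without advancing time (a new reading comes with each control period).
- env.snapshot(name): name is "scene" or "top" or "wrist"; returns the picture (480x640x3 uint8, red, green, blue); there is no depth.
- env.camera_info(name): a dict with "K" (3x3 intrinsics, pixels), "rvec" (rotation vector, rad) and "tvec" (3), from world to camera coordinates, as OpenCV has them. Camera axes: x right, y down, z forward; pixel columns grow to the right and rows downward; lengths in m; the calibration is good to about 2 mm. The wrist camera is an equidistant fisheye: a pixel r from the principal point sees the ray r / f radians off the axis. A picture is of the moment at which its call begins: read the wrist's pose just before it. camera_info takes no time and is no camera call; for the wrist camera it gives the pose at the moment of the call.
- env.close_job(): hands the job in, once; it reports no verdict.
The state is a dict: "clock": time; "q": joint angles; "qd": joint speeds; "tau": joint torques, N m; "position": TCP position; "orientation": TCP orientation; "contact_force": force on the tool from outside, world axes, zero at the start; "torque": the same for the moment, N m; "opening": opening from 0.0 (shut) to 1.0 (fully open).
Only numpy, scipy, OpenCV 4.12 (cv2) and the standard library are available. Lean on these libraries where they do the work, as an engineer would, in place of code of your own. Each camera call takes 0.05 s, during which the arm holds its last target.

TASK

One of the two amber oil bottles with orange caps in the rack has a loose cap, the other is tight. Test-twist their caps where they stand until you find the one whose cap turns, turn that cap at least an eighth of a turn and leave it so, then take that bottle out and set it down upright in the red tray without dropping it. Leave the tight bottle standing in its place in the rack.

Things in the scene. Friction and masses are not known exactly. Their poses are not given: they have to be found in the camera images.
- bottle_1: Amber oil bottle, orange screw cap, upright in a rack pocket. Body 50 x 50 mm, 74 mm high; neck 32 mm across; cap 38 mm across, from 94.5 to 122.5 mm above the foot. 0.16 to 0.25 kg. Origin: centre of underside, 6 mm above the table in the rack; z up. Lift it by the cap, which stays on. Looks like bottle_2: one cap is tight, one loose; either may stand in either pocket.
- bottle_2: The other bottle, same shape, size and origin as bottle_1. The dark steel rack is fixed; its square pockets (53 mm inside, rims 47 mm above the table) let a bottle turn only about 4 degrees. They lie 120 mm apart along the bottles' y axes.
- cap_1 (a joint): Turn of bottle_1's cap about the upright axis, rad, growing anticlockwise from above; within 0.1 of zero at the start. A white stripe (36 x 6 mm) on top turns with it. A loose cap turns lightly (0.12 N m) either way, over 2 rad, and stays where left; a tight one does not turn (holds 10 N m): the fingers slide round it.
- cap_2 (a joint): The same for bottle_2's cap.
- red_tray: Red open tray fixed to the table, 160 mm (x) by 180 mm (y) outside, walls 4 mm thick and 28 mm high, floor 4 mm thick. Origin: centre of its underside. A blue tray of the same size is not for this job; it, the red tray and the rack stand side by side in any order, well clear of one another.
There are look-alikes about, which are no part of the job. Of the things that look like the red_tray, the larger one is meant.

How it is judged:
By the outcome, as a careful person would: the job done as asked, in the order asked, and still so for the second after the job is handed in, with the robot touching nothing.
It also fails if it takes over 62 s, if anything falls off the work surface, if the arm or the gripper's body presses on something with over 40 N, if the wrist force passes 120 N, or if a joint passes its speed limit or range.

## Working session

There is one attempt and no reset: what is moved stays moved. The work goes in short steps, Python scripts to look and compute and a shell command to move; the robot and the scene stay as the last step left them, time stands still between calls to the robot, and variables do not carry over. Pictures are saved under pics/ and viewed, and the job is handed in when it is done.

```bash
mkdir -p pics; python3 - <<'E'
from station import env
import cv2
o=env.get_obs();print(o)
for n in("scene","top","wrist"):
    i=env.camera_info(n);print(n,i)
    cv2.imwrite(f"pics/{n}0.png",env.snapshot(n)[:,:,::-1])
E
```

```text
{'clock': 0.0, 'q': array([ 1.15940018e+00,  3.51240322e-01,  1.65240547e+00, -5.60283177e-06,
        1.13914223e+00, -8.46057060e-02]), 'qd': array([ 8.00758352e-04,  5.41241361e-04, -7.62292433e-04,  6.72871735e-05,
       -1.67906963e-03,  2.73029235e-04]), 'tau': array([ 1.43180008e-03, -4.97315168e+01, -2.85254610e+01,  7.00563239e-02,
        2.56003020e-02, -1.34568932e-04]), 'position': array([0.17648121, 0.5207834 , 0.40420615]), 'orientation': array([[-9.47078234e-01,  3.21002483e-01, -4.73352980e-04],
       [ 3.21002818e-01,  9.47077603e-01, -1.09767090e-03],
       [ 9.59469195e-05, -1.19152786e-03, -9.99999286e-01]]), 'contact_force': array([ 0.40988673,  1.01786158, -0.26436321]), 'torque': array([-0.05084355,  0.00552743, -0.01802703]), 'opening': 1.0000240152524946}
scene {'K': array([[518.57130766,   0.        , 317.60743774],
       [  0.        , 518.57130766, 243.93279873],
       [  0.        ,   0.        ,   1.        ]]), 'rvec': array([ 2.3655273 ,  1.04957716, -0.31649036]), 'tvec': array([-0.31031985, -0.23748871,  1.28025946])}
top {'K': array([[461.35359081,   0.        , 319.84131606],
       [  0.        , 461.35359081, 234.80823724],
       [  0.        ,   0.        ,   1.        ]]), 'rvec': array([ 2.13809516, -2.12906816,  0.18034559]), 'tvec': array([-0.00392684,  0.44012497,  0.88641508])}
wrist {'K': array([[371.64829954,   0.        , 316.90746012],
       [  0.        , 371.64829954, 240.93859117],
       [  0.        ,   0.        ,   1.        ]]), 'rvec': array([-2.3813085 , -1.70994017, -0.21275144]), 'tvec': array([-0.55045655, -0.02848769,  0.39013113])}
```

View pics/scene0.png

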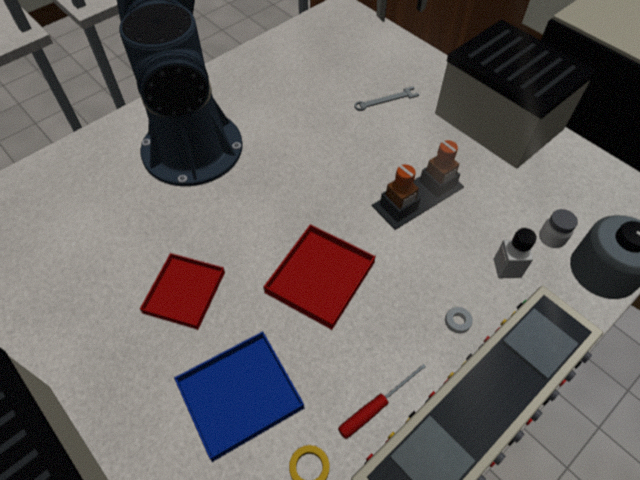

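View pics/top0.png

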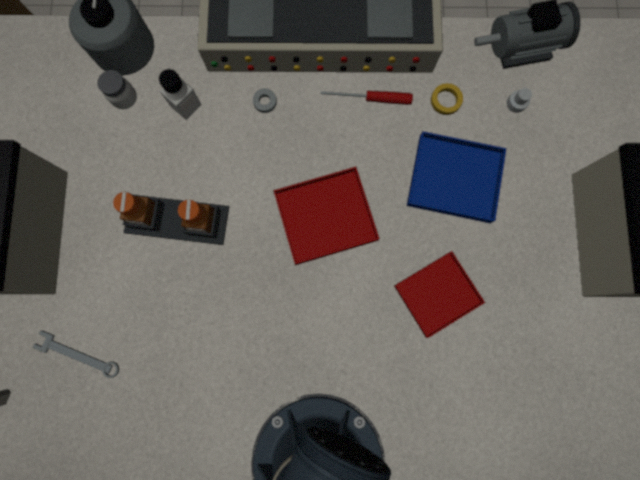

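View pics/wrist0.png

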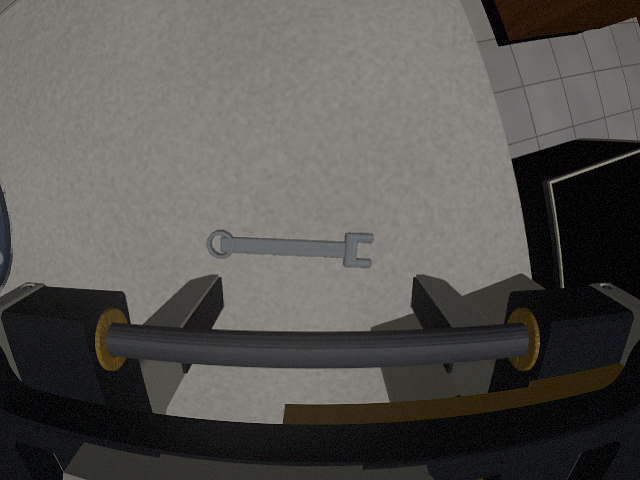

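The top view shows the rack at about (125–228, 195–243), with orange caps at (127,205) and (193,213). The larger red tray is centred near (327,216), and the smaller red one at (440,295) is the decoy. In the scene view the caps are at (405,172) and (447,149). The wrist view sees only a wrench.

```bash
cat > h.py <<'E'
import numpy as np,cv2
from station import env
def ray(n,uv):
    i=env.camera_info(n);R=cv2.Rodrigues(i["rvec"])[0];K=i["K"]
    if n=="wrist":
        x=(uv[0]-K[0,2])/K[0,0];y=(uv[1]-K[1,2])/K[1,1];r=np.hypot(x,y)+1e-12
        d=np.array([x/r*np.sin(r),y/r*np.sin(r),np.cos(r)])
    else: d=np.linalg.inv(K)@[uv[0],uv[1],1]
    return -R.T@i["tvec"].ravel(),R.T@d
def onz(n,uv,z):
    c,d=ray(n,uv);return c+d*(z-c[2])/d[2]
def tri(rs):
    A=0;b=0
    for c,d in rs:
        d=d/np.linalg.norm(d);P=np.eye(3)-np.outer(d,d);A=A+P;b=b+P@c
    return np.linalg.solve(A,b)
E
python3 - <<'E'
from h import *
st={}
for n,(x0,x1,y0,y1) in dict(top=(95,240,180,250),scene=(370,480,130,230)).items():
    im=cv2.imread(f"pics/{n}0.png");hsv=cv2.cvtColor(im,cv2.COLOR_BGR2HSV)
    m=np.zeros(im.shape[:2],np.uint8);m[y0:y1,x0:x1]=1
    o=((hsv[...,0]<14)&(hsv[...,1]>190)&(hsv[...,2]>120)&(m>0)).astype(np.uint8)
    k=cv2.morphologyEx(o,cv2.MORPH_CLOSE,np.ones((7,7)))
    for lab in range(1,10):
        nn,L,S,C=cv2.connectedComponentsWithStats(k)
        if lab>=nn:break
        if S[lab,4]<40:continue
        w=((L==lab)&(hsv[...,1]<150)&(hsv[...,2]>130));ys,xs=np.nonzero(w)
        if len(xs)<5: print(n,S[lab],C[lab],'nostripe');continue
        c=(xs.mean(),ys.mean());p=onz(n,c,.1285)
        P=np.array([onz(n,q,.1285)[:2] for q in zip(xs,ys)]);P=P-P.mean(0);v=np.linalg.svd(P)[2][0]
        print(n,S[lab],'stripe',np.round(c,1),len(xs),p.round(4),'dir',np.degrees(np.arctan2(v[1],v[0])).round(1),'len',np.ptp(P@v).round(4))
        st.setdefault(n,[]).append(c)
for a in st.get('top',[]):
    for b in st.get('scene',[]): print(tri([ray('top',a),ray('scene',b)]).round(4))
im=cv2.imread("pics/top0.png");hsv=cv2.cvtColor(im,cv2.COLOR_BGR2HSV)
r=(((hsv[...,0]<8)|(hsv[...,0]>172))&(hsv[...,1]>150)&(hsv[...,2]>60)).astype(np.uint8)
r[:, :260]=0
for c in cv2.findContours(r,0,2)[0]:
    if cv2.contourArea(c)>1500:
        b=cv2.boxPoints(cv2.minAreaRect(c));W=np.array([onz('top',q,.028) for q in b]);print('tray',b.round(0).tolist(),W.round(3).tolist(),W.mean(0),np.linalg.norm(W[1]-W[0]),np.linalg.norm(W[2]-W[1]))
for u in [(126,234),(224,243),(228,206)]: print('rack',onz('top',u,0.003).round(4))
for n,c in(('top',(70,170,280,270)),('scene',(350,120,490,240))):
    im=cv2.imread(f"pics/{n}0.png");a,b,d,e=c;cv2.imwrite(f'pics/{n}c.png',cv2.resize(im[b:e,a:d],None,fx=3.8,fy=3.8,interpolation=cv2.INTER_CUBIC))
E
```

```text
top [126 195   7  15  64] [128.546875 201.75    ] nostripe
top [179 203   6  15  55] [182.05454545 209.63636364] nostripe
top [191 203   6  14  59] [193.42372881 209.6779661 ] nostripe
scene [398 165  17  12 137] stripe [406.4 170.7] 39 [0.4713 0.2389 0.1285] dir 1.2 len 0.026
tray [[394.0, 286.0], [452.0, 250.0], [484.0, 302.0], [427.0, 337.0]] [[0.34, -0.15, 0.028], [0.412, -0.267, 0.028], [0.309, -0.326, 0.028], [0.24, -0.211, 0.028]] [ 0.32501928 -0.23866785  0.028     ] 0.1370640872428136 0.11862674228232632
tray [[274.0, 190.0], [357.0, 166.0], [379.0, 239.0], [295.0, 264.0]] [[0.534, 0.093, 0.028], [0.587, -0.079, 0.028], [0.433, -0.121, 0.028], [0.383, 0.047, 0.028]] [ 0.48398472 -0.01504245  0.028     ] 0.1802740336232409 0.15958239724431497
rack [0.4459 0.4006 0.003 ]
rack [0.4279 0.1963 0.003 ]
rack [0.5065 0.191  0.003 ]
```

View pics/topc.png

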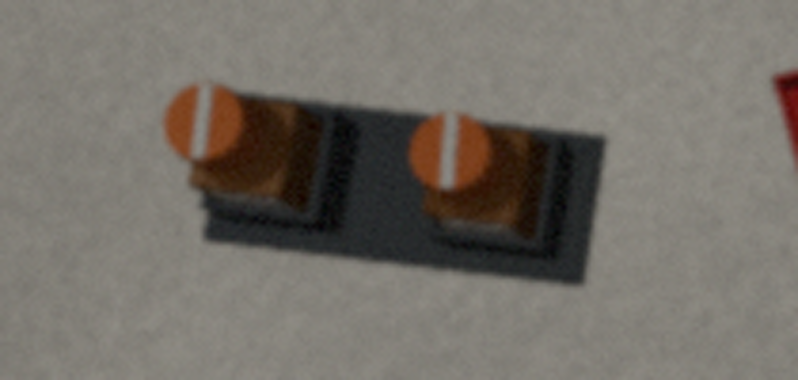

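View pics/scenec.png

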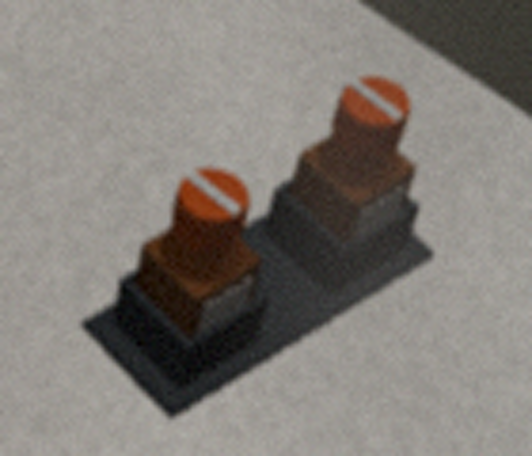

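In the enlarged crops the stripe centres sit at about top (122.5,201.5) and (188,209.7), and scene (405.7,170.2) and (448.3,146.8). I'll triangulate those and refine them with a mask.

```bash
python3 - <<'E'
from h import *
for a,b in [((122.5,201.5),(448.3,146.8)),((188.0,209.7),(405.7,170.2))]:
    print(onz('top',a,.1285).round(4),onz('scene',b,.1285).round(4),tri([ray('top',a),ray('scene',b)]).round(4))
# top stripe direction (crop coords)
for p,q in [((206,84),(197,158)),((452,112),(446,190))]:
    A=onz('top',(p[0]/3.8+70,p[1]/3.8+170),.1285);B=onz('top',(q[0]/3.8+70,q[1]/3.8+170),.1285);d=A-B
    print(np.degrees(np.arctan2(d[1],d[0])),np.linalg.norm(d))
E
```

```text
[0.4847 0.3579 0.1285] [0.4855 0.3551 0.1285] [0.4847 0.358  0.1264]
[0.4699 0.2377 0.1285] [0.4694 0.2387 0.1285] [0.4698 0.2377 0.1295]
-2.446801366792963 0.03648799679835579
-1.323235745907703 0.03821013070097575
```

Heights agree within about 2 mm and the cap spacing is 121 mm (120 given). The near cap is at (0.4696, 0.238) and the far cap at (0.485, 0.357). I'll move above the near cap.

```bash
python3 -m creep '[[[-4.6,-2.2,0],[0,0,0],9.3],[[-4.6,-2.2,0],[0,0,0],9.3],[[-4.6,-2.2,0],[0,0,0],9.3],[[-4.6,-2.2,0],[0,0,0],9.3],[[-4.6,-2.2,0],[0,0,0],9.3],[[-4.6,-2.2,0],[0,0,0],9.3],[[-4.6,-2.2,0],[0,0,0],9.3],[[-4.6,-2.0,0],[0,0,0],9.3]]'
cat >> h.py <<'E'
def go(x,y,z=None):
    o=env.get_obs();R=o["orientation"];p=o["position"]
    d=np.array([x,y,p[2] if z is None else z])-p
    print('t',round(o["clock"],2),'pos',p.round(4),'grasp',(p+.167*R[:,2]).round(4),'yawy',np.degrees(np.arctan2(R[1,1],R[0,1])).round(1),'toolz',R[:,2].round(3),'q',o["q"].round(2),'F',o["contact_force"].round(1),'T',o["torque"].round(2),'open',round(o["opening"],3),'move cm',(R.T@d*100).round(2))
E
python3 -c "
from h import *
go(.4696,.238,.2815)"
```

```text
clock: 1.15
position: [0.4759, 0.2309, 0.4034]
orientation: [[-0.949, 0.316, -0.001], [0.316, 0.949, -0.001], [0.001, -0.002, -1.0]]
contact_force: [0.8, 1.2, 0.4]
opening: 1.001
t 1.15 pos [0.4759 0.2309 0.4034] grasp [0.4757 0.2307 0.2364] yawy 71.6 toolz [-0.001 -0.001 -1.   ] q [ 0.36  0.31  1.71 -0.    1.12 -0.89] F [0.8 1.2 0.4] T [-0.03 -0.02  0.04] open 1.001 move cm [ 0.82  0.49 12.19]
```

```bash
python3 -m creep '[[[0.8,0.5,0],[0,0,0],9.3],[[0,0,2.5],[0,0,0],9.3],[[0,0,2.5],[0,0,0],9.3],[[0,0,0],[0,0,0],9.3]]' >/dev/null
python3 - <<'E'
from h import *
go(.4696,.238,.2815)
R=env.camera_info("wrist");print(R)
cv2.imwrite("pics/w1.png",env.snapshot("wrist")[:,:,::-1])
E
```

```text
t 1.65 pos [0.4702 0.2373 0.3517] grasp [0.4698 0.2371 0.1847] yawy 71.4 toolz [-0.002 -0.002 -1.   ] q [ 0.38  0.37  1.76 -0.    1.01 -0.87] F [-0.2 -0.1 -0.1] T [ 0.   -0.01 -0.02] open 0.999 move cm [0.07 0.06 7.02]
{'K': array([[371.64829954,   0.        , 316.90746012],
       [  0.        , 371.64829954, 240.93859117],
       [  0.        ,   0.        ,   1.        ]]), 'rvec': array([-2.38050377, -1.7126641 , -0.21032052]), 'tvec': array([-0.37476873, -0.3734662 ,  0.24929167])}
```

View pics/w1.png

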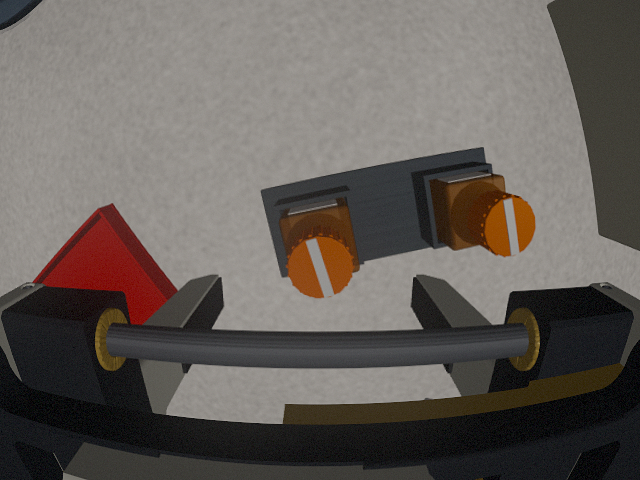

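The wrist picture shows the near cap's stripe at (320,267) and the far cap's at (512,226). Both stand in the rack and the near one lies between the fingers.

```bash
python3 -c "
from h import *
print(onz('wrist',(319.5,267),.1285),onz('wrist',(512,226),.1285))"
python3 -m creep '[[[0,0,2.3],[0,0,0],9.3],[[0,0,2.3],[0,0,0],9.3],[[0,0,2.3],[0,0,0],9.3],[[0,0,0],[0,0,0],9.3]]'
python3 -c "
from h import *
go(.4696,.238,.2815)"
```

```text
[0.4697678  0.24004033 0.1285    ] [0.48391778 0.36139505 0.1285    ]
clock: 2.2
position: [0.4708, 0.2396, 0.2874]
orientation: [[-0.948, 0.317, 0.006], [0.317, 0.948, 0.002], [-0.005, 0.004, -1.0]]
contact_force: [-0.3, 0.2, 0.8]
opening: 0.998
t 2.2 pos [0.4708 0.2396 0.2874] grasp [0.4718 0.24   0.1204] yawy 71.5 toolz [ 0.006  0.002 -1.   ] q [ 0.38  0.47  1.81 -0.    0.86 -0.86] F [-0.3  0.2  0.8] T [ 0.03  0.03 -0.  ] open 0.998 move cm [ 0.07 -0.19  0.59]
```

The wrist view agrees within 2–3 mm. I'll close on the near cap.

```bash
python3 -m creep '[[[0.1,-0.05,0.5],[0,0,0],9.3],[[0,0,0],[0,0,0],3.0],[[0,0,0],[0,0,0],3.0],[[0,0,0],[0,0,0],3.0],[[0,0,0],[0,0,0],3.0],[[0,0,0],[0,0,0],3.0],[[0,0,0],[0,0,0],3.0]]'
python3 -c "
from h import *
go(.4696,.238,.2815)"
```

```text
clock: 3.08
position: [0.4703, 0.2401, 0.2859]
orientation: [[-0.948, 0.317, 0.011], [0.317, 0.948, 0.004], [-0.009, 0.007, -1.0]]
contact_force: [0.6, -0.0, -1.5]
opening: 0.414
t 3.08 pos [0.4703 0.2401 0.2859] grasp [0.4721 0.2407 0.1189] yawy 71.5 toolz [ 0.011  0.004 -1.   ] q [ 0.38  0.47  1.81 -0.    0.85 -0.86] F [ 0.6 -0.  -1.5] T [-0.08  0.    0.06] open 0.414 move cm [ 0.   -0.22  0.44]
```

```bash
python3 -m creep '[[[0,0,0],[0,0,-0.12],3.0],[[0,0,0],[0,0,-0.12],3.0]]'
python3 -c "
from h import *
go(.4696,.238,.2815)"
python3 -m creep '[[[0,0,0],[0,0,-0.12],3.0],[[0,0,0],[0,0,-0.12],3.0]]'
python3 - <<'E'
from h import *
go(.4696,.238,.2815)
cv2.imwrite("pics/w2.png",env.snapshot("wrist")[:,:,::-1])
E
```

```text
clock: 3.32
position: [0.4704, 0.2399, 0.2859]
orientation: [[-0.997, 0.077, 0.011], [0.077, 0.997, 0.004], [-0.01, 0.004, -1.0]]
contact_force: [-0.5, -0.2, 1.7]
opening: 0.415
t 3.33 pos [0.4704 0.2399 0.2859] grasp [0.4722 0.2405 0.1189] yawy 85.6 toolz [ 0.011  0.004 -1.   ] q [ 0.38  0.47  1.81 -0.    0.85 -1.11] F [-0.5 -0.2  1.7] T [-0.14  0.11 -0.08] open 0.415 move cm [ 0.07 -0.2   0.44]
clock: 3.58
position: [0.4703, 0.2399, 0.2859]
orientation: [[-0.985, -0.17, 0.01], [-0.17, 0.985, 0.004], [-0.01, 0.002, -1.0]]
contact_force: [-1.2, 1.5, 1.2]
opening: 0.414
t 3.58 pos [0.4703 0.2399 0.2859] grasp [0.4719 0.2406 0.1189] yawy 99.8 toolz [ 0.01   0.004 -1.   ] q [ 0.38  0.47  1.81  0.    0.85 -1.36] F [-1.2  1.5  1.2] T [ 0.41  0.29 -0.15] open 0.414 move cm [ 0.11 -0.18  0.43]
```

View pics/w2.png

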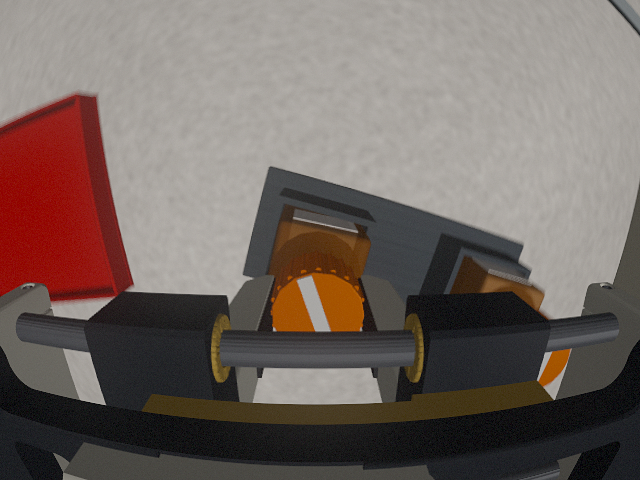

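The stripe at (301,275)–(325,332) keeps its angle relative to the fingers, while the rack has turned by about 28° in the image. So the near cap turns, with a torque of about 0.15 N m. It is the loose one, so I'll keep turning.

```bash
python3 -m creep '[[[0,0,0],[0,0,-0.14],3.0],[[0,0,0],[0,0,-0.14],3.0],[[0,0,0],[0,0,-0.14],3.0],[[0,0,0],[0,0,-0.14],3.0],[[0,0,0],[0,0,-0.14],3.0],[[0,0,0],[0,0,0],3.0]]'
python3 - <<'E'
from h import *
go(.4696,.238,.2815)
for n in("wrist","scene","top"):
  cv2.imwrite(f"pics/{n}3.png",env.snapshot(n)[:,:,::-1])
E
```

```text
clock: 4.38
position: [0.4693, 0.2405, 0.2859]
orientation: [[-0.635, -0.773, 0.005], [-0.773, 0.635, 0.005], [-0.007, -0.001, -1.0]]
contact_force: [-2.1, 0.2, 2.5]
opening: 0.416
t 4.38 pos [0.4693 0.2405 0.2859] grasp [0.4702 0.2414 0.1189] yawy 140.6 toolz [ 0.005  0.005 -1.   ] q [ 0.38  0.47  1.81  0.    0.85 -2.07] F [-2.1  0.2  2.5] T [0.16 0.68 0.05] open 0.416 move cm [ 0.18 -0.18  0.44]
```

View pics/wrist3.png

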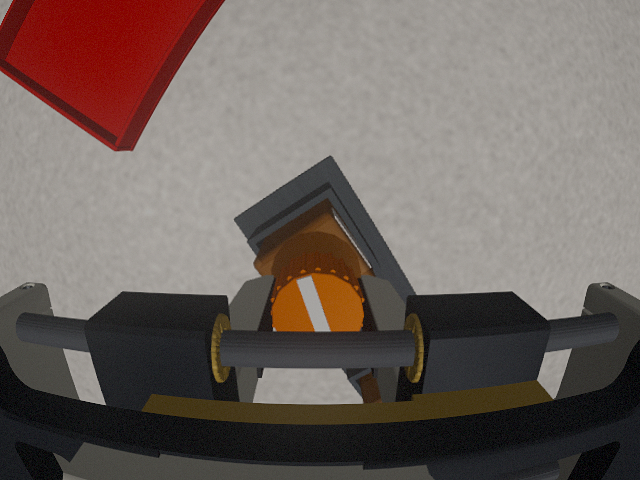

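The tool has now turned 69° and the stripe has turned with the fingers. Next I'll lift straight up.

```bash
python3 -m creep '[[[0,0,-1],[0,0,0],3.0],[[0,0,-1.5],[0,0,0],3.0]]'; python3 -m creep '[[[0,0,-2],[0,0,0],3.0],[[0,0,-2],[0,0,0],3.0],[[0,0,-2],[0,0,0],3.0],[[0,0,-2],[0,0,0],3.0],[[0,0,-1],[0,0,0],3.0],[[0,0,0],[0,0,0],3.0]]'
python3 - <<'E'
from h import *
go(.484,-.015)
cv2.imwrite(f"pics/scene4.png",env.snapshot("scene")[:,:,::-1])
cv2.imwrite(f"pics/wrist4.png",env.snapshot("wrist")[:,:,::-1])
E
```

```text
clock: 4.78
position: [0.469, 0.2401, 0.311]
orientation: [[-0.638, -0.77, 0.003], [-0.77, 0.638, 0.004], [-0.005, 0.0, -1.0]]
contact_force: [-0.5, -0.2, -2.3]
opening: 0.418
clock: 5.52
position: [0.4688, 0.2393, 0.41]
orientation: [[-0.641, -0.767, 0.012], [-0.767, 0.641, 0.006], [-0.012, -0.005, -1.0]]
contact_force: [-0.8, -0.4, -1.3]
opening: 0.414
t 5.53 pos [0.4688 0.2393 0.41  ] grasp [0.4707 0.2404 0.243 ] yawy 140.1 toolz [ 0.012  0.006 -1.   ] q [ 0.38  0.3   1.71  0.    1.12 -2.06] F [-0.8 -0.4 -1.3] T [ 0.12  0.08 -0.  ] open 0.414 move cm [ 18.54 -17.47  -0.14]
```

View pics/scene4.png

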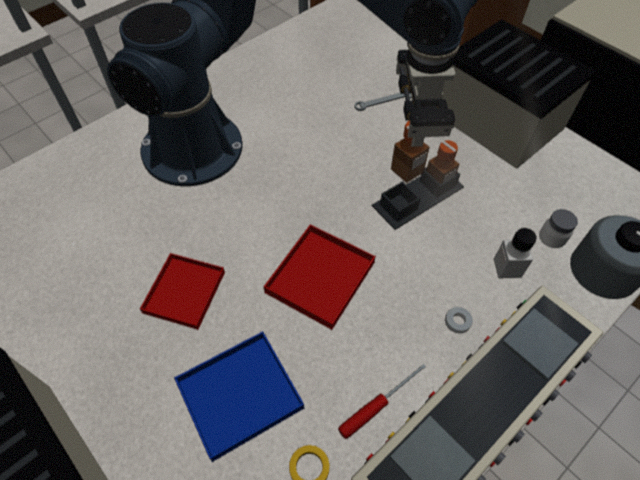

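View pics/wrist4.png

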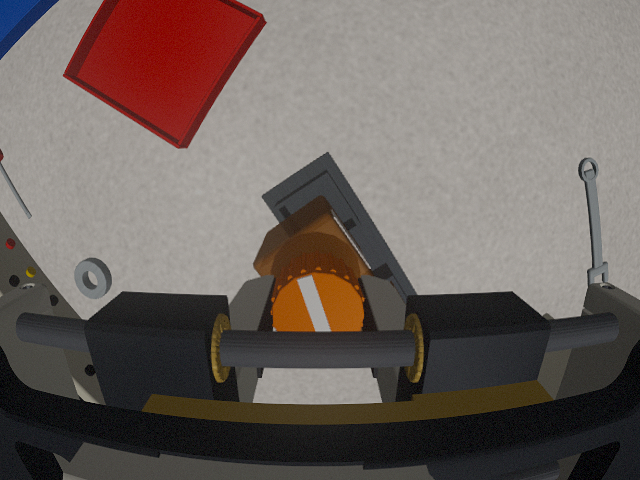

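The scene picture shows the bottle hanging upright at (410,155), an empty pocket at (400,200), and the other bottle still standing at (443,165). I'll carry it to the tray.

```bash
python3 -m creep '[[[1.2,-1.1,0],[0,0,0],3.0],[[2.4,-2.3,0],[0,0,0],3.0],[[2.9,-2.7,0],[0,0,0],3.0],[[2.9,-2.7,0],[0,0,0],3.0],[[2.9,-2.7,0],[0,0,0],3.0],[[2.4,-2.3,0],[0,0,0],3.0],[[1.4,-1.2,0],[0,0,0],3.0],[[0.5,-0.5,0],[0,0,0],3.0]]'
python3 - <<'E'
from h import *
go(.484,-.015,.2859-.002)
E
```

```text
clock: 6.62
position: [0.4795, -0.0, 0.403]
orientation: [[-0.641, -0.767, 0.001], [-0.767, 0.641, 0.003], [-0.003, 0.001, -1.0]]
contact_force: [-0.3, -0.1, -2.5]
opening: 0.413
t 6.62 pos [ 0.4795 -0.      0.403 ] grasp [0.4797 0.0005 0.236 ] yawy 140.1 toolz [ 0.001  0.003 -1.   ] q [-0.1   0.22  1.83  0.    1.09 -2.54] F [-0.3 -0.1 -2.5] T [0.09 0.04 0.  ] open 0.413 move cm [ 0.9  -1.32 11.91]
```

```bash
python3 -m creep '[[[0.9,-1.3,0],[0,0,0],3.0],[[0,0,1],[0,0,0],3.0],[[0,0,2.2],[0,0,0],3.0],[[0,0,2.2],[0,0,0],3.0],[[0,0,2.2],[0,0,0],3.0],[[0,0,1.6],[0,0,0],3.0],[[0,0,0.8],[0,0,0],3.0],[[0,0,0],[0,0,0],3.0]]'
python3 - <<'E'
from h import *
go(.484,-.015,.2859-.002)
cv2.imwrite(f"pics/scene5.png",env.snapshot("scene")[:,:,::-1])
E
```

```text
clock: 7.62
position: [0.4832, -0.0136, 0.296]
orientation: [[-0.639, -0.769, -0.002], [-0.769, 0.639, 0.004], [-0.002, 0.004, -1.0]]
contact_force: [0.6, -0.4, -1.1]
opening: 0.412
t 7.62 pos [ 0.4832 -0.0136  0.296 ] grasp [ 0.4829 -0.0129  0.129 ] yawy 140.2 toolz [-0.002  0.004 -1.   ] q [-0.13  0.38  1.92  0.01  0.84 -2.58] F [ 0.6 -0.4 -1.1] T [ 0.06  0.01 -0.04] open 0.412 move cm [ 0.06 -0.15  1.21]
```

View pics/scene5.png

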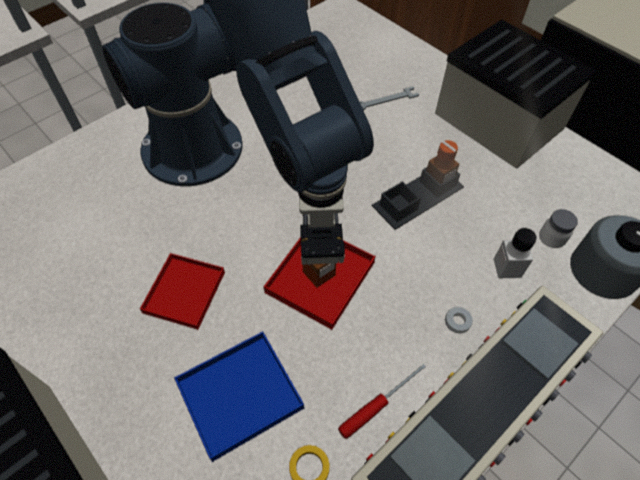

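The bottle hangs inside the red tray at about (320,268). I'll lower it the last ~12 mm in small rows while watching the force.

```bash
python3 -m creep '[[[0,0,0.5],[0,0,0],3.0],[[0,0,0.3],[0,0,0],3.0],[[0,0,0.2],[0,0,0],3.0],[[0,0,0],[0,0,0],3.0]]'; python3 -m creep '[[[0,0,0.15],[0,0,0],3.0],[[0,0,0],[0,0,0],3.0]]'; python3 -m creep '[[[0,0,0.15],[0,0,0],3.0],[[0,0,0],[0,0,0],3.0]]'
```

```text
clock: 8.18
position: [0.4836, -0.0136, 0.287]
orientation: [[-0.64, -0.769, 0.001], [-0.769, 0.64, 0.004], [-0.004, 0.002, -1.0]]
contact_force: [0.6, 0.2, -2.1]
opening: 0.416
clock: 8.43
position: [0.4837, -0.0136, 0.2855]
orientation: [[-0.64, -0.769, 0.001], [-0.769, 0.64, 0.004], [-0.004, 0.001, -1.0]]
contact_force: [0.3, 0.8, -0.9]
opening: 0.411
clock: 8.68
position: [0.4838, -0.0137, 0.2841]
orientation: [[-0.64, -0.769, 0.002], [-0.769, 0.64, 0.004], [-0.004, 0.001, -1.0]]
contact_force: [0.6, -0.2, -1.3]
opening: 0.415
```

```bash
python3 -m creep '[[[0,0,0.1],[0,0,0],3.0],[[0,0,0],[0,0,0],3.0]]'; python3 -m creep '[[[0,0,0.1],[0,0,0],3.0],[[0,0,0],[0,0,0],3.0]]'; python3 -c "
from h import *
go(.484,-.015)"
```

```text
clock: 8.93
position: [0.4841, -0.0137, 0.2839]
orientation: [[-0.64, -0.769, 0.003], [-0.769, 0.64, 0.004], [-0.005, -0.0, -1.0]]
contact_force: [-2.1, -0.2, 0.5]
opening: 0.416
clock: 9.18
position: [0.4845, -0.0139, 0.2835]
orientation: [[-0.639, -0.769, 0.005], [-0.769, 0.639, 0.003], [-0.006, -0.002, -1.0]]
contact_force: [0.0, -0.4, 0.3]
opening: 0.413
t 9.18 pos [ 0.4845 -0.0139  0.2835] grasp [ 0.4853 -0.0133  0.1165] yawy 140.2 toolz [ 0.005  0.003 -1.   ] q [-0.13  0.41  1.92  0.01  0.81 -2.58] F [ 0.  -0.4  0.3] T [0.   0.21 0.03] open 0.413 move cm [ 0.12 -0.03 -0.  ]
```

The foot touched at a TCP height of 0.284, as predicted, and the weight came off. I'll open and retreat.

```bash
python3 -m creep '[[[0,0,0],[0,0,0],5.0],[[0,0,0],[0,0,0],6.0],[[0,0,0],[0,0,0],8.0],[[0,0,0],[0,0,0],8.0],[[0,0,0],[0,0,0],8.0],[[0,0,0],[0,0,0],8.0]]'; python3 -m creep '[[[0,0,-1],[0,0,0],8.0],[[0,0,-2],[0,0,0],8.0],[[0,0,-3],[0,0,0],8.0],[[0,0,-3],[0,0,0],8.0],[[0,0,-3],[0,0,0],8.0],[[0,0,-1],[0,0,0],8.0],[[0,0,0],[0,0,0],8.0]]'
python3 - <<'E'
from h import *
go(.484,-.015)
cv2.imwrite(f"pics/wrist6.png",env.snapshot("wrist")[:,:,::-1])
E
```

```text
clock: 9.93
position: [0.4843, -0.0137, 0.283]
orientation: [[-0.64, -0.769, 0.004], [-0.769, 0.64, 0.003], [-0.005, -0.001, -1.0]]
contact_force: [-0.1, -0.1, 0.4]
opening: 0.857
clock: 10.8
position: [0.4832, -0.0142, 0.4198]
orientation: [[-0.64, -0.769, 0.006], [-0.769, 0.64, 0.003], [-0.006, -0.002, -1.0]]
contact_force: [-0.3, -0.5, -0.2]
opening: 0.858
t 10.8 pos [ 0.4832 -0.0142  0.4198] grasp [ 0.4841 -0.0136  0.2528] yawy 140.2 toolz [ 0.006  0.003 -1.   ] q [-0.13  0.21  1.8   0.    1.12 -2.58] F [-0.3 -0.5 -0.2] T [0.04 0.05 0.  ] open 0.858 move cm [ 0.01 -0.11  0.  ]
```

View pics/wrist6.png

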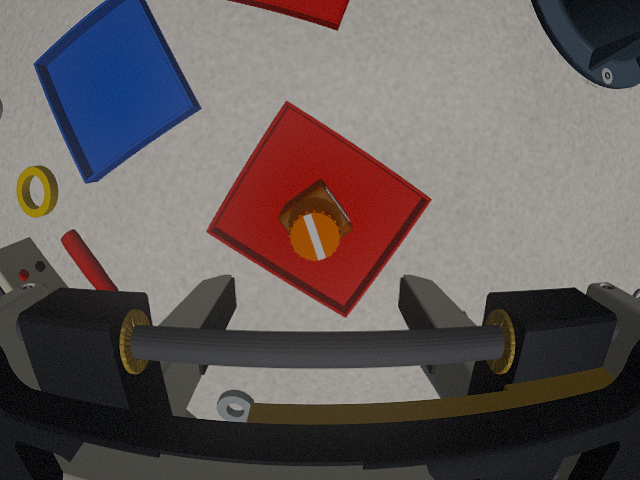

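The wrist view shows the bottle upright in the middle of the red tray, with the cap at (315,237) and the stripe along (305,215)–(325,260), turned relative to the body. As a last check I'll measure the angle and look at the whole scene.

```bash
python3 - <<'E'
from h import *
f=lambda a,b,z:np.degrees(np.arctan2(*(onz('wrist',a,z)-onz('wrist',b,z))[[1,0]]))
print('stripe',f((325,260),(305,215),.1265)%180,'cap',onz('wrist',(315,237),.1265),'body edge',f((351,222),(321,181),.078)%90)
cv2.imwrite(f"pics/scene7.png",env.snapshot("scene")[:,:,::-1])
E
```

```text
stripe 73.58979541484825 cap [ 0.48371491 -0.01398483  0.1265    ] body edge 86.64144477887811
```

View pics/scene7.png

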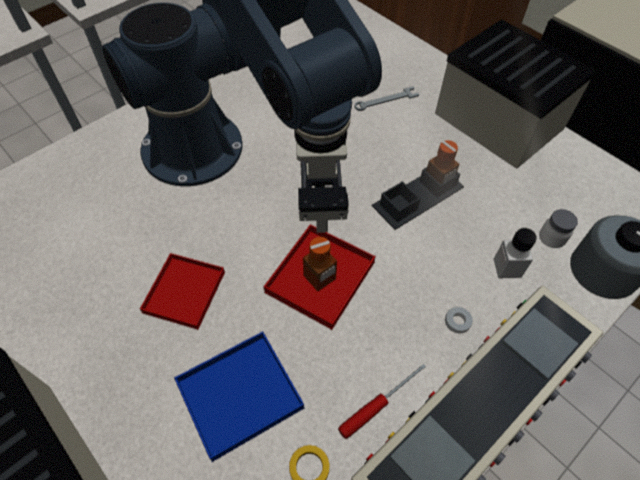

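```bash
python3 -c "
from station import env
print(env.close_job())"
```

```text
the job is handed in; nothing more can be done
None
```

The loose-capped bottle is upright in the middle of the larger red tray, and I handed the job in at about 11 s of the 62 s allowed. The first cap I tested, the one nearer the tray, turned lightly, so I left the other bottle untouched.

- **Cap:** I turned it about 69° anticlockwise in the rack. After release, the stripe stands roughly 70–77° from where it started relative to the bottle body, against the 45° asked. The range is loose because the body-edge reading is only good to a few degrees.
- **Placing:** The bottle came straight up out of the pocket. I lowered it until its weight came off, at the height I had predicted, before opening the fingers. The cap is at about (0.484, −0.014), within about 1 mm of the measured tray centre.
- **Last look:** The final pictures show the bottle upright and the other one still standing in its pocket. The gripper was about 13 cm above the grasp height and touching nothing.
- **Disagreements:** None of the checks failed. The camera views differed by 2–3 mm on the cap positions, which did not affect the grasp.

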